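# Ready the lolly filler for the next batch

## Robot

A 6-joint arm with a two-finger parallel gripper is mounted at the origin on the work surface. World frame = base frame: x ahead of the robot, y to its left, z up, the work surface at z = 0. Lengths are in m, angles in rad, forces in N, time in s.
With the tool pointing down it reaches from about 0.35 to 0.875 m from the base axis. Payload 4.2 kg.
Tool frame: the origin (TCP) lies between the finger pads; the fingertips stand 14 mm ahead of it and the grasp point (between the pads) lies 5 mm behind it; x points along the fingers, y is the direction in which the jaws open and shut, and the axes are right-handed (so a half turn about x gives the same grasp; the last joint's range is limited). The gripper opens to 87 mm and grips with 3 to 60 N. Pads are 19 mm wide; open, the fingers measure 117 mm over their backs; the gripper's body (75 mm by 190 mm) begins 51 mm behind the grasp point.
Start: joints at [-0.912, 0.385, 0.008, 0, -1.194, -0.259], TCP at [0.243, -0.576, 0.237] pointing down, gripper open.
Joint ranges: [-3.14, 3.14], [-1.21, 2.06], [-1.07, 1.41], [-3.16, 2.05], [-2.99, -0.16], [-3.1, 3.1]. Speed limits (rad/s): [2.79, 2.79, 3.14, 3.14, 3.14, 3.14].

## Interface

Orientations are given as a unit quaternion [x, y, z, w].
In Python, from plant import r gives the robot as it stands.
- The arm moves only by the tool play_rows, never from a script. Its argument "rows" is one flat list of numbers, 7 for each row, row after row: the closure, from -1 (fully open) to 1 (shut), so that 0 is half open, then the shift along the world's x, y, z in cm, then the turn, a rotation vector about the world's x, y, z in rad. A call has 1 to 10 rows; each row shifts and turns the pose as measured when the row begins; what a row does not reach is not made up. A row lasts 1/10 s, in which the tool goes at most 50 mm and 8.59 degrees, less where a joint would pass 70% of its speed; a pose out of reach is approached as far as the arm can. A call is refused whole if a number of a shift passes 5 or a number of a turn 0.15, either way. A call with a gripper value outside its range is refused whole. The fingers move at their own pace and stop on an object; "force" is the grip in N (left out, the last holds). Time passes only in rows, so rows that do not move let the fingers close. It gives the time, the measured TCP pose, the force and the opening at its end, in the units of the state.
- r.observe(): the state, without advancing time (a new reading comes with each control period).
- r.grab_frame(name): name is "scene" or "top" or "wrist"; returns (picture, depth): 420x560x3 uint8, blue, green, red; 420x560 float32, m along the optical axis (not along the pixel's ray), 0 where there is no reading.
- r.camera_info(name): a dict with "fx", "fy", "cx", "cy" (pixels), "R" (3x3) and "t" (3): a world point X has camera coordinates R X + t; the wrist camera has in their place "hand_eye" (4x4, takes a point from camera to tool coordinates, whose origin is the TCP and whose axes are the tool frame's). Camera axes: x right, y down, z forward; pixel columns grow to the right and rows downward; lengths in m; the calibration is good to about 2 mm. The wrist camera is an equidistant fisheye: a pixel r from the principal point sees the ray r / f radians off the axis. A picture is of the moment at which its call begins: read the wrist's pose just before it. camera_info takes no time and is no camera call.
- r.sign_off(): hands the job in, once; it reports no verdict.
The state is a dict: "time": time; "joint_positions": joint angles; "joint_velocities": joint speeds; "effort": joint torques, N m; "eef_pos": TCP position; "eef_rot": TCP orientation; "ft_force": force on the tool from outside, world axes, zero at the start; "ft_torque": the same for the moment, N m; "gripper_width": finger opening in m.
Only numpy, scipy, OpenCV 4.12 (cv2) and the standard library are available. Lean on these libraries where they do the work, as an engineer would, in place of code of your own. Each camera call takes 0.05 s, during which the arm holds its last target.

## Task

The tank of the bench filler has just been topped up with mix: screw its filler cap down until it is fully home, and turn the wing knob of the batch meter back until the hand rests on its zero stop, ready for the next moulds. Leave the things standing around the filler where they are.

Things in the scene. Friction and masses are not known exactly. Their poses are not given: they have to be found in the camera images.
- filler: Bench filler, fixed: steel plinth 300 x 520 mm, 62 mm high, long front edge facing the robot. On it: at the left a round steel mix tank (radius 109, rim 196 mm above the table) with a grey screw cap on top; at the right the batch meter, a white motor behind it. Origin: underside centre; x to the back, y to the left, z up. Tank axis at (-10, 140) mm, meter's swivel axis at (20, -135).
- cap_grip (a point): Centre of the raised grip bar on top of the filler cap, on its vertical axis. Cap: grey plastic, 84 mm across, 22 mm high. The bar is 76 mm long, 16 thick and 31 high: it reaches 15.5 mm above and below this point; the cap's flat top begins below that. x lies along the bar, z up; the frame turns with the cap.
- cap (a joint): Screw angle of the filler cap (rad): 0 = fully home on its stop, positive = unscrewed (anticlockwise from above), at most 1.9. It is tightened clockwise and sinks 10 mm a turn (under 3 mm in all here). Friction about 0.1 N m; it stays where it is left and cannot come off.
- knob_grip (a point): Centre of the black wing knob amid the batch meter's dial, on its axis. The wing is 70 mm long, 16 thick, 32 high: it reaches 16 mm out and in from this point; the dial face lies 28 mm in. The dial (bezel radius 88, 7 mm proud) slopes 25 degrees from level, facing the robot and up. x: along the wing to the tip of the hand; z: the knob's axis, straight out of the dial; turns with the knob.
- knob (a joint): Reading of the batch meter's hand, fixed to the wing knob (rad): 0 = on the zero stop (hand points up the dial's slope, at the first tick, beside the stop pin); grows clockwise as seen facing the dial, at most 5.3. To reset, turn the knob anticlockwise. Friction about 0.05 N m; it stays where it is left.
- cup: Small steel cup, 64 mm across, 70 mm high, standing loose on the plinth near its front edge between tank and meter. Origin at the centre of its underside.
- funnel: Steel funnel standing mouth down on the table beside the filler, 112 mm across, 115 mm high, loose. Origin at the centre of its underside.
- jug: Steel jug with a handle, 110 mm across, 135 mm high, loose on the table beside the filler. Origin at the centre of its underside.
- syrup: White syrup bottle, 72 mm across, 160 mm high, loose on the table beside the filler. Origin at the centre of its underside.
- sticks: Cardboard box of wooden lolly sticks, 100 x 135 mm, 60 mm high, loose on the table beside the filler. Origin at the centre of its underside.
- spatula: Spatula, 240 mm long, lying loose on the table along the front of the filler. Origin at the middle, on the underside.

How it is judged:
At the end, for the whole second after the job is handed in: The filler cap is screwed home (within 0.10 rad of its stop) and the batch meter's hand is on its zero stop (within 0.08 rad) (value of joint cap below 0.1 rad and value of joint knob below 0.08 rad); the robot touches nothing.
It fails at once if a thing standing around the filler is knocked over or shifted by more than 40 mm (distance of any of cup, funnel, jug, syrup, sticks, spatula from where it was at the start of the episode above 0.04 m or angle between any of cup, funnel, jug, syrup's own z axis and vertical above 0.6 rad).
It also fails if it takes over 67 s, if anything falls off the work surface, if the arm or the gripper's body presses on something with over 40 N, if the wrist force passes 120 N, or if a joint passes its speed limit or range.

## Working session

There is one attempt and no reset: what is moved stays moved. The work goes in short steps, Python scripts to look and compute and a tool call to move; the robot and the scene stay as the last step left them, time stands still between calls to the robot, and variables do not carry over. Pictures are saved under pics/ and viewed, and the job is handed in when it is done.

Besides the shell and the picture viewer there is one more tool, called after "Request:" as a command line: name --argument value ..., lists and objects as JSON in quotes. play_rows: Moves the arm, as the interface text tells. Its arguments: {"type":"object","properties":{"rows":{"type":"array"},"force":{"type":"number"}},"required":["rows"]}

```bash
ls; mkdir -p pics
python3 - <<'E'
from plant import r
import cv2,numpy as np
print(r.observe())
for n in ["scene","top","wrist"]:
    im,d=r.grab_frame(n); cv2.imwrite(f"pics/{n}0.png",im); np.save(f"pics/{n}0.npy",d); print(n,r.camera_info(n))
E
```

```text
pics
{'time': 0.0, 'joint_positions': array([-9.12414421e-01,  3.85535647e-01,  6.62640095e-03, -5.21607019e-04,
       -1.19397666e+00, -2.58596611e-01]), 'joint_velocities': array([ 0.00024368, -0.00092917,  0.0004906 ,  0.00056911,  0.0001078 ,
        0.00057409]), 'effort': array([ 5.11857397e-04, -3.90668285e+01,  1.87412059e+01,  4.21999186e+00,
        1.10125242e-02, -1.64640305e-04]), 'eef_pos': array([ 0.24306302, -0.57518011,  0.23546905]), 'eef_rot': array([-0.13960093,  0.69321318,  0.14107761,  0.69286663]), 'ft_force': array([ 0.15454063, -1.18370387, -0.5125772 ]), 'ft_torque': array([0.03920571, 0.02096269, 0.02072472]), 'gripper_width': 0.0869247010740485}
scene {'fx': 421.5459865030988, 'fy': 421.5459865030988, 'cx': 276.78751523170297, 'cy': 202.91132454261907, 'R': array([[ 0.26412779,  0.96444009, -0.00958237],
       [ 0.77545684, -0.21825829, -0.59247786],
       [-0.57350083,  0.14905915, -0.80552974]]), 't': array([-0.14671443, -0.33017737,  1.66911561])}
top {'fx': 469.3237406356527, 'fy': 469.3237406356527, 'cx': 275.07505806737066, 'cy': 215.04114540806702, 'R': array([[-0.01444761, -0.99987998, -0.00559467],
       [-0.9798856 ,  0.01527204, -0.19897482],
       [ 0.19903638,  0.00260743, -0.97998863]]), 't': array([0.02205584, 0.56715809, 1.38504421])}
wrist {'fx': 325.19226210127806, 'fy': 325.19226210127806, 'cx': 274.6027464461755, 'cy': 212.10678266308238, 'hand_eye': array([[-4.49630413e-04, -2.48289262e-01,  9.68685831e-01,
        -1.47857381e-01],
       [ 9.99999899e-01, -1.27430284e-04,  4.31502953e-04,
         4.98572032e-04],
       [ 1.63023614e-05,  9.68685927e-01,  2.48289294e-01,
        -6.68751799e-02],
       [ 0.00000000e+00,  0.00000000e+00,  0.00000000e+00,
         1.00000000e+00]])}
```

View pics/scene0.png

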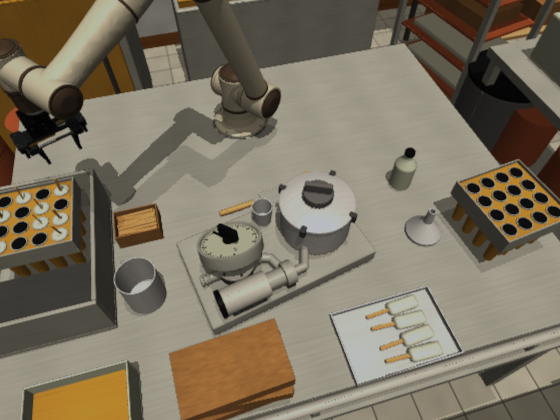

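View pics/top0.png

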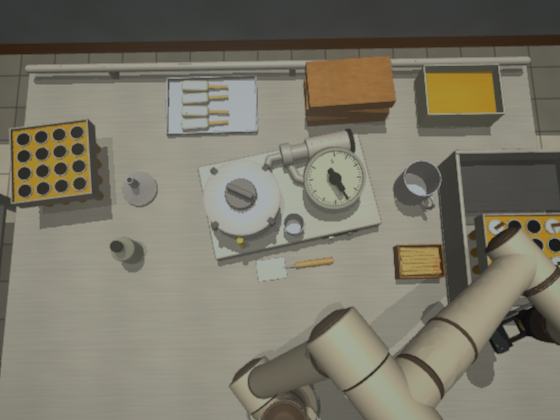

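View pics/wrist0.png

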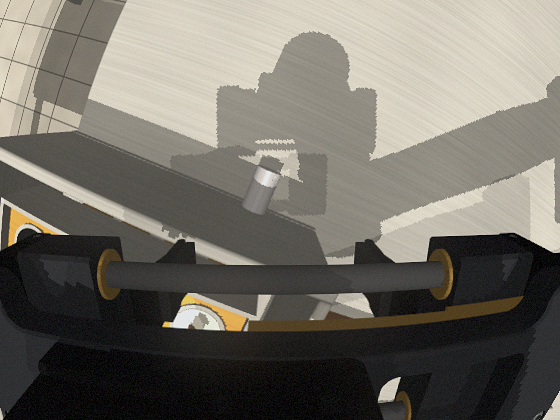

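The scene view shows the cap bar at about (319,187) and the knob at (228,233). In the top view they are at (240,193) and (338,182). Next I zoom in and measure from depth.

```bash
cat > h.py <<'E'
import numpy as np,cv2
from plant import r
from scipy.spatial.transform import Rotation as Ro
def dep(n,d,us,vs):
    c=r.camera_info(n);z=d[vs,us]
    p=np.stack([(us-c['cx'])/c['fx']*z,(vs-c['cy'])/c['fy']*z,z],-1)
    return (p-c['t'])@c['R']
def ray(n,u,v):
    c=r.camera_info(n);o=-c['R'].T@c['t'];d=c['R'].T@np.array([(u-c['cx'])/c['fx'],(v-c['cy'])/c['fy'],1]);return o,d/np.linalg.norm(d)
def onz(n,u,v,z):
    o,d=ray(n,u,v);return o+d*(z-o[2])/d[2]
def tri(a,b):
    (o1,d1),(o2,d2)=a,b
    A=np.stack([d1,-d2],1);s=np.linalg.lstsq(A,o2-o1,rcond=None)[0]
    p,q=o1+d1*s[0],o2+d2*s[1];return (p+q)/2,np.linalg.norm(p-q)
E
python3 - <<'E'
import cv2
a=cv2.imread('pics/top0.png')[140:265,190:390];cv2.imwrite('pics/topz.png',cv2.resize(a,None,fx=4,fy=4,interpolation=cv2.INTER_CUBIC))
a=cv2.imread('pics/scene0.png')[165:325,175:375];cv2.imwrite('pics/scenez.png',cv2.resize(a,None,fx=3.75,fy=3.75,interpolation=cv2.INTER_CUBIC))
E
```

```text
(no output)
```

View pics/topz.png

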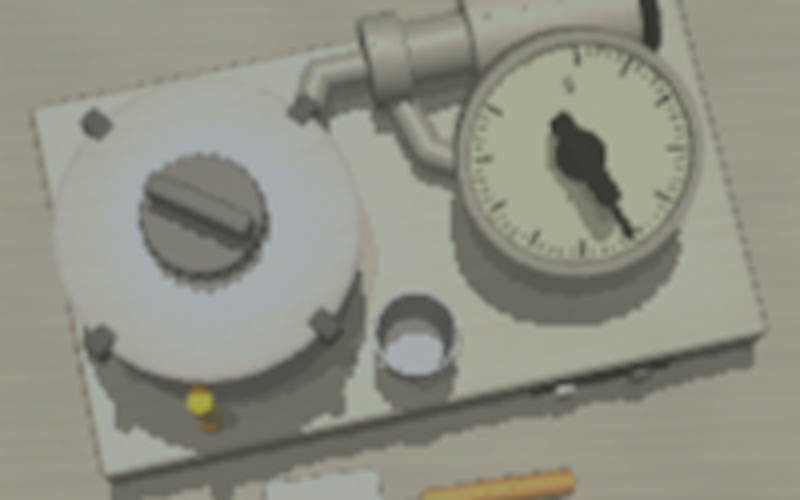

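View pics/scenez.png

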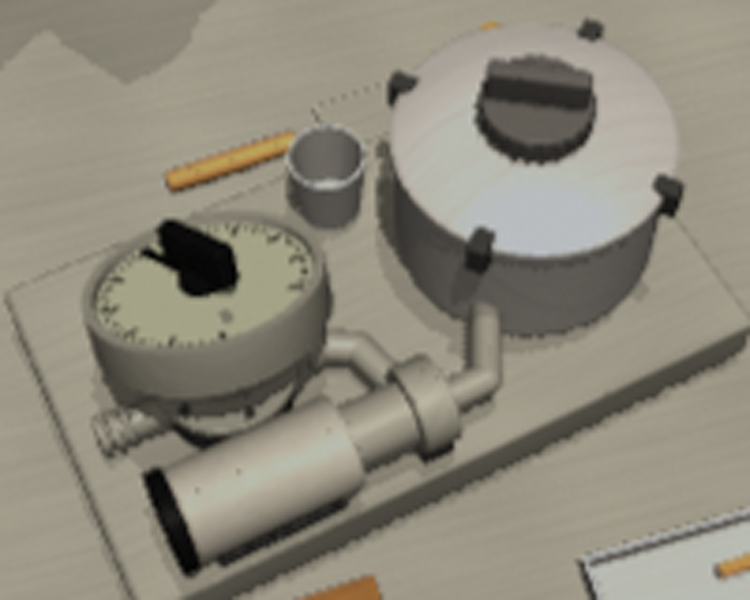

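Run:
```python
from h import *
im=cv2.imread('pics/top0.png');d=np.load('pics/top0.npy')
hsv=cv2.cvtColor(im,cv2.COLOR_BGR2HSV)
print(r.camera_info('top')['R'].shape)
vv,uu=np.mgrid[140:265,190:390]; P=dep('top',d,uu.ravel(),vv.ravel()).reshape(125,200,3)
for (x,y) in [(200,215),(580,150),(510,180),(640,120),(620,210),(700,320),(60,450)]:
    print((x,y),P[y//4,x//4].round(4),hsv[140+y//4,190+x//4])
# dial plane: pixels within r<23 px of (580/4,150/4), excl. dark
g=im[140:265,190:390].max(-1)
yy,xx=np.mgrid[0:125,0:200]
rad=np.hypot(xx-144.5,yy-38)
m=(rad<27)&(g>110)
Q=P[m]
for it in range(4):
    c=Q.mean(0);n=np.linalg.svd(Q-c,full_matrices=False)[2][2];n*=np.sign(n[2]);e=(Q-c)@n;Q=Q[abs(e)<.004]
print('dial',c,n,'tilt',np.degrees(np.arccos(n[2])),'az',np.degrees(np.arctan2(n[1],n[0])),e.std(),len(Q))
# dark hand/knob
m=(rad<27)&(g<60)
K=P[m];h=(K-c)@n
print(np.percentile(h,[1,10,25,50,75,90,99]))
W=K[h>.030]; print('wing top',W.mean(0),len(W))
up=np.array([0,0,1])-n*n[2];up/=np.linalg.norm(up)
rt=np.cross(up,n) # right when facing dial
W0=W.mean(0)
a=np.stack([(W-W0)@rt,(W-W0)@up],1);print(np.linalg.svd(a,full_matrices=False)[2][0],np.ptp(a,0))
# cap
rc=np.hypot(xx-51,yy-53)
Z=P[...,2]
m=(rc<20)
zz=Z[m];print('cap z hist',np.histogram(zz,bins=np.arange(.19,.28,.005)))
```

```text
(3, 3)
(200, 215) [0.5856 0.1048 0.2673] [26 18 97]
(580, 150) [ 0.6395 -0.1542  0.2181] [30 26 59]
(510, 180) [ 0.6295 -0.1077  0.1733] [ 35  36 170]
(640, 120) [ 0.6692 -0.2021  0.1842] [ 36  36 170]
(620, 210) [ 0.61   -0.1881  0.164 ] [ 35  35 132]
(700, 320) [ 0.5467 -0.2607  0.062 ] [ 32  24 168]
(60, 450) [0.4635 0.2358 0.0016] [ 24  27 153]
dial [ 0.64798374 -0.15655796  0.17860597] [-0.8434499  -0.2734472   0.46240556] tilt 62.457556939449695 az -162.03726013494253 0.001802630759872458 114
[0.00217379 0.00841835 0.01516066 0.02596708 0.03810309 0.0461232
 0.0525246 ]
wing top [ 0.62061745 -0.16471488  0.21191668] 64
[ 0.31157548 -0.95022141] [0.02866566 0.07779935]
cap z hist (array([  0,   0,  16, 265, 160,  17,  14,  21, 227, 289,  26,  11,  11,
        13,  52, 110,   6,   0]), array([0.19 , 0.195, 0.2  , 0.205, 0.21 , 0.215, 0.22 , 0.225, 0.23 ,
       0.235, 0.24 , 0.245, 0.25 , 0.255, 0.26 , 0.265, 0.27 , 0.275,
       0.28 ]))
```

The plane fit went astray: it gave a 62° tilt. I'll redo it robustly on the dial-coloured pixels of both cameras.

```bash
cat > fit.py <<'E'
from h import *
def dialpts(n,lo):
    im=cv2.imread(f'pics/{n}0.png');d=np.load(f'pics/{n}0.npy')
    hsv=cv2.cvtColor(im,cv2.COLOR_BGR2HSV)
    m=(cv2.inRange(hsv,(30,28,90),(42,70,255))>0)&(d>0)
    box=np.zeros_like(m);x0,x1,y0,y1=lo;box[y0:y1,x0:x1]=1;m&=box
    v,u=np.nonzero(m);return im,d,m,dep(n,d,u,v)
def plane(Q):
    rng=np.random.default_rng(0);b=0
    for _ in range(500):
        s=Q[rng.choice(len(Q),3,False)];n=np.cross(s[1]-s[0],s[2]-s[0]);n/=np.linalg.norm(n)+1e-12
        k=abs((Q-s[0])@n)<.003
        if k.sum()>b:b=k.sum();B=k
    S=Q[B];c=S.mean(0);n=np.linalg.svd(S-c,full_matrices=False)[2][2];n*=np.sign(n[2]);return c,n,S
E
python3 - <<'E'
from fit import *
for n,lo in [('top',(300,370,145,212)),('scene',(195,265,218,275))]:
    im,d,m,Q=dialpts(n,lo);c,nn,S=plane(Q)
    print(n,len(Q),len(S),c,nn,'tilt',np.degrees(np.arccos(nn[2])),'az',np.degrees(np.arctan2(nn[1],nn[0])))
    v,u=np.nonzero(m);pts=np.stack([u,v],1).astype(np.int32)
    (ex)=cv2.fitEllipse(cv2.convexHull(pts));print('ellipse',ex)
    o,dr=ray(n,*ex[0]);C=o+dr*((c-o)@nn)/(dr@nn);print('centre',C)
    np.save(f'pics/Q{n}.npy',S)
# table, plinth axes
im=cv2.imread('pics/top0.png');d=np.load('pics/top0.npy')
v,u=np.mgrid[140:265,190:390];P=dep('top',d,u.ravel(),v.ravel())
k=abs(P[:,2]-.062)<.004
mm=k.reshape(125,200).astype(np.uint8)
# all points of filler above .05 -> project to xy, minAreaRect of plinth-level pts
pl=P[k][:,:2]*1000
rect=cv2.minAreaRect(pl.astype(np.float32));print('plinth',rect)
for n,bx in [('top',(190,280,140,260)),('scene',(280,360,165,230))]:
    im=cv2.imread(f'pics/{n}0.png');d=np.load(f'pics/{n}0.npy')
    v,u=np.mgrid[bx[2]:bx[3],bx[0]:bx[1]];P=dep(n,d,u.ravel(),v.ravel())
    T=P[(P[:,2]>.254)&(P[:,2]<.285)];rect=cv2.minAreaRect((T[:,:2]*1000).astype(np.float32));print(n,'bar',rect,np.percentile(T[:,2],[5,50,95]),len(T))
    T=P[(P[:,2]>.225)&(P[:,2]<.243)];print('cap',cv2.minEnclosingCircle((T[:,:2]*1000).astype(np.float32)),np.median(T[:,2]))
E
```

```text
top 2178 1551 [ 0.64865291 -0.15659109  0.17880274] [-0.41762173 -0.01972763  0.9084068 ] tilt 24.71389694109567 az -177.29547083452672
ellipse ((334.3005676269531, 178.28773498535156), (54.58943557739258, 57.1727294921875), 27.0645694732666)
centre [ 0.64718502 -0.15726983  0.17811316]
scene 16 15 [ 0.6434297  -0.165432    0.17688337] [-0.42708318 -0.02743302  0.9037961 ] tilt 25.338377350198076 az -176.3247443014165
ellipse ((230.02337646484375, 240.6002655029297), (29.307647705078125, 53.977115631103516), 76.55770874023438)
centre [ 0.65041742 -0.15392718  0.18053458]
plinth ((628.927490234375, -29.319427490234375), (300.42767333984375, 518.9564819335938), 11.438750267028809)
top bar ((592.2744140625, 105.27703857421875), (74.99330139160156, 17.17605209350586), 63.46302032470703) [0.2583291  0.2657741  0.26934529] 182
cap ((592.2703247070312, 106.28216552734375), 43.652889251708984) 0.23544100838414883
scene bar ((593.4968872070312, 108.38284301757812), (74.1228256225586, 20.142807006835938), 63.49223327636719) [0.25547027 0.26519651 0.26864207] 193
cap ((592.956298828125, 107.61276245117188), 44.923797607421875) 0.23534021605174643
```

```bash
cat >> fit.py <<'E'
NN=np.array([-.4226*np.cos(.047+.0),-.02,.9063]);NN/=np.linalg.norm(NN)
DC=np.array([.6480,-.1570,.1785])
UP=np.array([0,0,1])-NN*NN[2];UP/=np.linalg.norm(UP)
RT=np.cross(UP,NN)
def ang(n,u,v,h):
    o,d=ray(n,u,v);C=DC+NN*h;p=o+d*((C-o)@NN)/(d@NN)-C
    return np.arctan2(p@RT,p@UP),np.linalg.norm(p)
E
python3 - <<'E'
from fit import *
print(UP,RT)
for x,y in [(630,235),(575,55),(570,85),(630,62),(490,110),(580,250)]:
    print((x,y),[ang('top',190+x/4,140+y/4,h) for h in (0,.008)])
print('scene tip',ang('scene',175+145/3.75,165+253/3.75,.004))
im=cv2.imread('pics/top0.png');d=np.load('pics/top0.npy')
v,u=np.mgrid[150:210,310:365];P=dep('top',d,u.ravel(),v.ravel());h=(P-DC)@NN
dark=im[v.ravel(),u.ravel()].max(-1)<80
W=P[dark&(h>.03)&(h<.06)]-DC
a=np.stack([W@RT,W@UP],1)*1000;print('wing rect',cv2.minAreaRect(a.astype(np.float32)),len(a),np.percentile(W@NN,[10,50,90]))
s=r.observe();print(Ro.from_quat(s['eef_rot']).as_matrix().round(3))
E
```

```text
[0.90529528 0.04289144 0.42261186] [ 4.73253104e-02 -9.98879530e-01 -3.46944695e-18]
(630, 235) [(np.float64(2.6140192539440603), np.float64(0.0727343193026377)), (np.float64(2.618138578587412), np.float64(0.07058341812980964))]
(575, 55) [(np.float64(0.010074336483479883), np.float64(0.06899034409787212)), (np.float64(-0.006037936931600044), np.float64(0.06990330568632945))]
(570, 85) [(np.float64(-0.07190986820087851), np.float64(0.048173186146689265)), (np.float64(-0.0924843340869081), np.float64(0.04930121748903186))]
(630, 62) [(np.float64(0.5682138573107637), np.float64(0.07320890740512913)), (np.float64(0.5456356449664015), np.float64(0.07330899014473105))]
(490, 110) [(np.float64(-1.063237095518264), np.float64(0.06949747868037584)), (np.float64(-1.05441703938975), np.float64(0.0707000910902146))]
(580, 250) [(np.float64(3.1386214573596245), np.float64(0.07162795543636279)), (np.float64(-3.128691459172785), np.float64(0.06986774318035448))]
scene tip (np.float64(2.5975767462302275), np.float64(0.0627301133617286))
wing rect ((0.9233198165893555, -0.3287773132324219), (15.848915100097656, 68.27880859375), 30.271709442138672) 138 [0.03838285 0.04294632 0.04560561]
[[-0.001 -0.389  0.921]
 [ 0.001  0.921  0.389]
 [-1.     0.002 -0.   ]]
```

```bash
cat >> fit.py <<'E'
def knobR(th,sgn=1):
    y=sgn*(np.cos(th)*RT-np.sin(th)*UP);x=-NN;return np.stack([x,y,np.cross(x,y)],1)
def capR(azdeg):
    a=np.radians(azdeg);y=np.array([np.cos(a),np.sin(a),0]);x=np.array([0,0,-1.]);return np.stack([x,y,np.cross(x,y)],1)
def go(pos,R):
    s=r.observe();p=s['eef_pos'];A=Ro.from_quat(s['eef_rot'])
    print('t',s['time'],'pos',p.round(4),'q',s['joint_positions'].round(3),'w',round(s['gripper_width'],4))
    print('F',s['ft_force'].round(2),'T',s['ft_torque'].round(3))
    print('shift cm',((pos-p)*100).round(2),'rotvec',(Ro.from_matrix(R)*A.inv()).as_rotvec().round(3),'target',np.round(pos,4))
E
python3 - <<'E'
from fit import *
go(DC+NN*.13,knobR(2.612))
E
```

```text
t 0.15 pos [ 0.2431 -0.5753  0.2357] q [-0.912  0.385  0.007 -0.    -1.194 -0.259] w 0.0873
F [ 0.16 -0.34 -0.21] T [ 0.003 -0.007  0.009]
shift cm [35.   41.57  6.06] rotvec [-0.019 -0.437  0.174] target [ 0.5931 -0.1596  0.2963]
```

Request:
play_rows --rows '[-1,0,0,5,0,0,0,-1,0,0,5,0,0,0,-1,1,1,5,0,0,0,-1,3.5,4,1,0,-0.05,0.02,-1,3.5,4,0,0,-0.05,0.02,-1,3.5,4,0,0,-0.05,0.02,-1,3.5,4,0,0,-0.05,0.02,-1,3.5,4,0,0,-0.05,0.02,-1,3.5,4,0,0,-0.05,0.02,-1,3.5,4,0,0,-0.05,0.02]' --force 20

```text
time: 1.15
eef_pos: [0.4818, -0.2978, 0.3927]
eef_rot: [-0.205, 0.547, 0.165, 0.795]
ft_force: [0.4, -0.1, 0.3]
gripper_width: 0.0872
```

Run:
```python
from fit import *
go(DC+NN*.13,knobR(2.612))
```

```text
t 1.15 pos [ 0.4818 -0.2978  0.3927] q [-0.355  0.08   0.008 -0.17  -1.182 -0.637] w 0.0872
F [ 0.43 -0.14  0.3 ] T [-0.135  0.684 -0.014]
shift cm [11.13 13.82 -9.64] rotvec [-0.032 -0.081  0.03 ] target [ 0.5931 -0.1596  0.2963]
```

Request:
play_rows --rows '[-1,3,3.5,0,-0.01,-0.02,0.01,-1,3,3.5,-1,-0.01,-0.02,0.01,-1,3,3.5,-3,-0.01,-0.02,0.01,-1,2,3,-3,0,-0.02,0,-1,0,0,-2,0,0,0,-1,0,0,0,0,0,0]'

```text
time: 1.75
eef_pos: [0.5925, -0.1546, 0.3028]
eef_rot: [-0.235, 0.51, 0.163, 0.811]
ft_force: [-0.9, 0.4, 0.4]
gripper_width: 0.0873
```

Run:
```python
from fit import *
go(DC+NN*.13,knobR(2.612))
s=r.observe()
im,d=r.grab_frame('wrist');cv2.imwrite('pics/w1.png',im)
im,d=r.grab_frame('top');cv2.imwrite('pics/t1.png',im)
```

```text
t 1.75 pos [ 0.5925 -0.1546  0.3028] q [-0.005  0.134 -0.223 -0.039 -0.774 -0.959] w 0.0873
F [-0.91  0.38  0.41] T [-0.065  0.927 -0.025]
shift cm [ 0.06 -0.5  -0.65] rotvec [-0.002  0.005 -0.009] target [ 0.5931 -0.1596  0.2963]
```

View pics/w1.png

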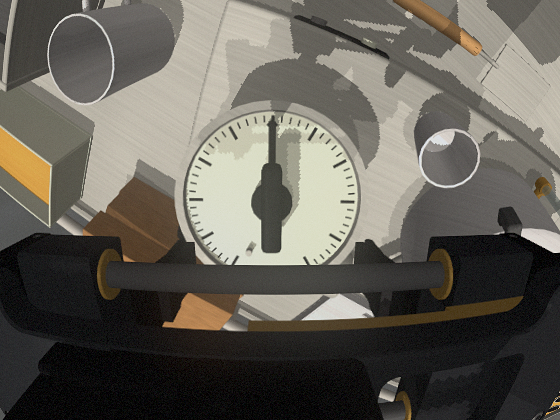

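View pics/t1.png

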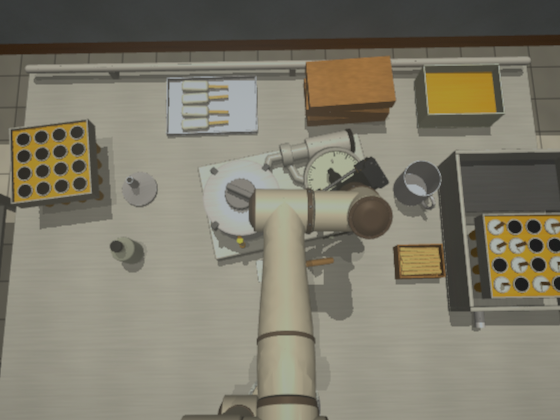

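Wrist view: the wing runs from (272,165) to (271,250), vertical in the image and so square to the jaws. The hand tip is at (272,118) and the stop pin at (250,250). I'll check it against the projection of the measured model.

Run:
```python
from fit import *
s=r.observe();c=r.camera_info('wrist');H=c['hand_eye'];A=Ro.from_quat(s['eef_rot']).as_matrix()
def pr(X):
    p=A.T@(X-s['eef_pos']);q=H[:3,:3].T@(p-H[:3,3]);th=np.arctan2(np.hypot(*q[:2]),q[2]);k=q[:2]/np.hypot(*q[:2])*th*c['fx'];return (k+[c['cx'],c['cy']]).round(1)
w=np.sin(2.612)*RT+np.cos(2.612)*UP
for h,a in [(.044,.035),(.044,-.035),(.028,0),(.004,.07)]: print(h,a,pr(DC+NN*h+w*a))
for k in (0,90,180,270): print(k,pr(DC+NN*.007+.088*(np.cos(np.radians(k))*UP+np.sin(np.radians(k))*RT)))
go(DC+NN*.027,knobR(2.612))
```

```text
0.044 0.035 [274.3 163. ]
0.044 -0.035 [273.7 250.8]
0.028 0 [274.1 203.6]
0.004 0.07 [274.8 117.6]
0 [227.2 275.4]
90 [187.8 148.2]
180 [327.  111.8]
270 [355.  245.3]
t 1.85 pos [ 0.5941 -0.156   0.3069] q [-0.007  0.132 -0.217 -0.038 -0.775 -0.958] w 0.0867
F [-0.53  0.73  0.86] T [ 0.002  0.902 -0.054]
shift cm [  4.25  -0.15 -10.4 ] rotvec [-0.     0.012 -0.008] target [ 0.6366 -0.1575  0.203 ]
```

Request:
play_rows --rows '[-1,1,0,-2.5,0,0,0,-1,1,0,-2.5,0,0,0,-1,1,0,-2.5,0,0,0,-1,0.5,0,-1,0,0,0,-1,0,0,0,0,0,0]'

```text
time: 2.35
eef_pos: [0.6345, -0.1614, 0.2328]
eef_rot: [-0.238, 0.5, 0.156, 0.818]
ft_force: [0.3, -1.0, 0.4]
gripper_width: 0.0872
```

Run:
```python
from fit import *
go(DC+NN*.027,knobR(2.612))
im,d=r.grab_frame('wrist');cv2.imwrite('pics/w2.png',im)
go(DC+NN*.027,knobR(2.612))
```

```text
t 2.35 pos [ 0.6345 -0.1614  0.2328] q [-0.014  0.252 -0.263 -0.043 -0.587 -0.946] w 0.0872
F [ 0.26 -1.02  0.45] T [-0.004  1.014  0.024]
shift cm [ 0.21  0.38 -2.98] rotvec [ 0.004  0.033 -0.002] target [ 0.6366 -0.1575  0.203 ]
t 2.4 pos [ 0.6346 -0.1614  0.2337] q [-0.014  0.251 -0.263 -0.043 -0.587 -0.946] w 0.0873
F [0.4  0.38 0.66] T [-0.037  0.9   -0.017]
shift cm [ 0.2   0.39 -3.07] rotvec [ 0.004  0.034 -0.002] target [ 0.6366 -0.1575  0.203 ]
```

View pics/w2.png

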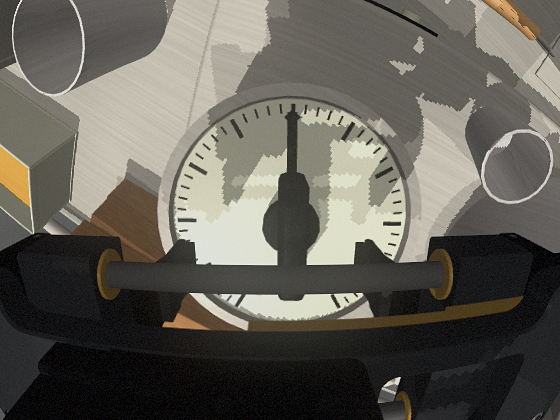

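The wing is at column 291, so the tool sits a few mm to one side, which matches the 3.8 mm y residual. I'll correct that while descending.

Request:
play_rows --rows '[-1,0.2,0.4,-0.6,0,0.03,0,-1,0,0,-0.8,0,0,0,-1,0,0,-0.8,0,0,0,-1,0,0,-0.6,0,0,0,-1,0,0,0,0,0,0]'

```text
time: 2.9
eef_pos: [0.6378, -0.1578, 0.2093]
eef_rot: [-0.236, 0.509, 0.158, 0.812]
ft_force: [-0.6, -0.4, 0.7]
gripper_width: 0.0871
```

Run:
```python
from fit import *
go(DC+NN*.027,knobR(2.612))
```

```text
t 2.9 pos [ 0.6378 -0.1578  0.2093] q [-0.006  0.285 -0.277 -0.036 -0.563 -0.959] w 0.0871
F [-0.6  -0.36  0.68] T [-0.025  0.952  0.034]
shift cm [-0.12  0.03 -0.64] rotvec [ 0.005  0.01  -0.002] target [ 0.6366 -0.1575  0.203 ]
```

Request:
play_rows --rows '[-1,-0.1,0,-0.6,0,0.01,0,-1,0,0,0,0,0,0,1,0,0,0,0,0,0,1,0,0,0,0,0,0,1,0,0,0,0,0,0,1,0,0,0,0,0,0,1,0,0,0,0,0,0]'

```text
time: 3.6
eef_pos: [0.6369, -0.1578, 0.2035]
eef_rot: [-0.236, 0.513, 0.159, 0.81]
ft_force: [0.4, -0.2, -0.4]
gripper_width: 0.0549
```

Run:
```python
from fit import *
go(DC+NN*.027,knobR(2.612))
print(NN*.13)
```

```text
t 3.6 pos [ 0.6369 -0.1578  0.2035] q [-0.006  0.292 -0.28  -0.035 -0.563 -0.959] w 0.0549
F [ 0.36 -0.23 -0.41] T [-0.017  0.941 -0.048]
shift cm [-0.03  0.03 -0.05] rotvec [ 0.005  0.001 -0.002] target [ 0.6366 -0.1575  0.203 ]
[-0.05487798 -0.00260003  0.1178204 ]
```

Request:
play_rows --rows '[1,0,0,0,0,0,0,1,0,0,0,0,0,0,1,0,0,0,0,0,0,1,0,0,0,0,0,0,1,0,0,0,0,0,0,1,0,0,0,0,0,0,1,0,0,0,0,0,0]'

```text
time: 4.3
eef_pos: [0.6364, -0.157, 0.2035]
eef_rot: [-0.235, 0.513, 0.16, 0.81]
ft_force: [-0.6, 0.2, 0.3]
gripper_width: 0.0159
```

Run:
```python
from fit import *
go(DC+NN*.027,knobR(2.612))
```

```text
t 4.3 pos [ 0.6364 -0.157   0.2035] q [-0.005  0.291 -0.28  -0.037 -0.564 -0.959] w 0.0159
F [-0.55  0.16  0.25] T [-0.061  0.978 -0.061]
shift cm [ 0.02 -0.06 -0.05] rotvec [ 0.004 -0.    -0.002] target [ 0.6366 -0.1575  0.203 ]
```

Gripped, with an opening of 15.9 mm. Now turn anticlockwise about the dial normal.

Request:
play_rows --rows '[1,0,0,0,-0.055,-0.003,0.118,1,0,0,0,-0.055,-0.003,0.118,1,0,0,0,-0.055,-0.003,0.118,1,0,0,0,-0.055,-0.003,0.118,1,0,0,0,-0.055,-0.003,0.118,1,0,0,0,-0.055,-0.003,0.118,1,0,0,0,-0.055,-0.003,0.118]'

```text
time: 5.0
eef_pos: [0.6358, -0.1567, 0.2032]
eef_rot: [-0.578, 0.383, 0.376, 0.615]
ft_force: [-0.0, 0.4, 0.7]
gripper_width: 0.016
```

```bash
cat >> fit.py <<'E'
def kst():
    s=r.observe();A=Ro.from_quat(s['eef_rot']).as_matrix();y=A[:,1]
    th=np.arctan2(-(y@UP),y@RT);print('wing th',th,'mod pi',th%np.pi,'tilt err',np.degrees(np.arccos(-A[:,0]@NN)),'torque n',s['ft_torque']@NN);return th
E
python3 - <<'E'
from fit import *
th=kst();go(DC+NN*.027,knobR(th))
E
```

```text
wing th 1.6621799482257857 mod pi 1.6621799482257857 tilt err 0.1448758234290858 torque n -0.08271735818094957
t 5.0 pos [ 0.6358 -0.1567  0.2032] q [-0.005  0.29  -0.282 -0.04  -0.56  -0.01 ] w 0.016
F [-0.01  0.42  0.66] T [ 0.102  1.046 -0.021]
shift cm [ 0.08 -0.08 -0.03] rotvec [0.001 0.002 0.   ] target [ 0.6366 -0.1575  0.203 ]
```

Request:
play_rows --rows '[1,0.1,-0.1,0,-0.055,-0.003,0.118,1,0,0,0,-0.055,-0.003,0.118,1,0,0,0,-0.055,-0.003,0.118,1,0,0,0,-0.055,-0.003,0.118,1,0,0,0,-0.055,-0.003,0.118,1,0,0,0,-0.055,-0.003,0.118,1,0,0,0,-0.055,-0.003,0.118,1,0,0,0,-0.055,-0.003,0.118,1,0,0,0,-0.055,-0.003,0.118,1,0,0,0,-0.055,-0.003,0.118]'

```text
time: 6.0
eef_pos: [0.6352, -0.1573, 0.2029]
eef_rot: [0.836, -0.062, -0.533, -0.116]
ft_force: [-0.8, 0.7, 0.5]
gripper_width: 0.0158
```

Run:
```python
from fit import *
th=kst();go(DC+NN*.027,knobR(th))
```

```text
wing th 0.3062817730554927 mod pi 0.3062817730554927 tilt err 0.11158244032437337 torque n 0.005164910615126984
t 6.0 pos [ 0.6352 -0.1573  0.2029] q [-0.008  0.29  -0.281 -0.046 -0.563  1.353] w 0.0158
F [-0.82  0.67  0.48] T [-0.111  1.045 -0.023]
shift cm [ 0.14 -0.02  0.01] rotvec [-0.001  0.001 -0.001] target [ 0.6366 -0.1575  0.203 ]
```

Request:
play_rows --rows '[1,0.1,0,0,-0.042,-0.002,0.09,1,0,0,0,-0.042,-0.002,0.09,1,0,0,0,-0.034,-0.002,0.072,1,0,0,0,-0.021,-0.001,0.045,1,0,0,0,0,0,0]'

```text
time: 6.5
eef_pos: [0.6352, -0.1575, 0.2029]
eef_rot: [0.843, 0.029, -0.537, 0.026]
ft_force: [-0.5, 0.8, 0.7]
gripper_width: 0.0158
```

Run:
```python
from fit import *
th=kst();go(DC+NN*.027,knobR(th))
```

```text
wing th -0.03279540037143244 mod pi 3.1087972532183605 tilt err 0.07121736591449937 torque n -0.4236941375821344
t 6.5 pos [ 0.6352 -0.1575  0.2029] q [-0.008  0.291 -0.28  -0.046 -0.565  1.692] w 0.0158
F [-0.46  0.84  0.73] T [ 0.195  1.09  -0.352]
shift cm [ 0.14 -0.    0.  ] rotvec [-0.001  0.    -0.   ] target [ 0.6366 -0.1575  0.203 ]
```

The reaction torque has risen to -0.42 N m and the angle is about 0, so it's at the stop. One more small push, then release and retreat along the normal.

Request:
play_rows --rows '[1,0,0,0,-0.021,-0.001,0.045,1,0,0,0,0,0,0,-1,0,0,0,0,0,0,-1,0,0,0,0,0,0,-1,0,0,0,0,0,0,-1,0,0,0,0,0,0,-1,0,0,0,0,0,0,-1,0,0,0,0,0,0]'

```text
time: 7.3
eef_pos: [0.6354, -0.1579, 0.203]
eef_rot: [0.842, 0.041, -0.536, 0.046]
ft_force: [0.6, 0.4, 0.1]
gripper_width: 0.0568
```

Run:
```python
from fit import *
th=kst();go(DC+NN*.13,knobR(th))
```

```text
wing th -0.078218629292417 mod pi 3.063374024297376 tilt err 0.04333607404951378 torque n 0.06780168308402068
t 7.3 pos [ 0.6354 -0.1579  0.203 ] q [-0.008  0.291 -0.279 -0.045 -0.565  1.737] w 0.0568
F [0.56 0.39 0.06] T [-0.17   1.014  0.018]
shift cm [-4.23 -0.17  9.34] rotvec [-0.     0.001 -0.   ] target [ 0.5931 -0.1596  0.2963]
```

Request:
play_rows --rows '[-1,0,0,0,0,0,0,-1,-0.8,0,1.8,0,0,0,-1,-1,0,2.2,0,0,0,-1,-1,0,2.2,0,0,0,-1,-1,0,2.2,0,0,0,-1,-0.5,0,1,0,0,0,-1,0,0,0,0,0,0]'

```text
time: 8.0
eef_pos: [0.59, -0.1578, 0.2983]
eef_rot: [0.841, 0.041, -0.537, 0.045]
ft_force: [0.5, -0.0, 0.5]
gripper_width: 0.087
```

Run:
```python
from fit import *
im,d=r.grab_frame('wrist');cv2.imwrite('pics/w3.png',im)
im,d=r.grab_frame('scene');cv2.imwrite('pics/s3.png',im)
go(np.array([.5925,.1065,.33]),capR(333.5))
```

```text
t 8.1 pos [ 0.5897 -0.1577  0.2961] q [-0.009  0.139 -0.232 -0.035 -0.771  1.725] w 0.0871
F [-0.66  0.25  0.34] T [-0.141  1.026  0.025]
shift cm [ 0.28 26.42  3.39] rotvec [-0.231  0.383  0.967] target [0.5925 0.1065 0.33  ]
```

View pics/w3.png

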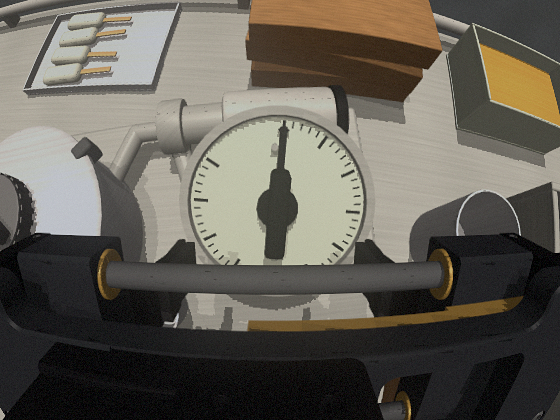

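View pics/s3.png

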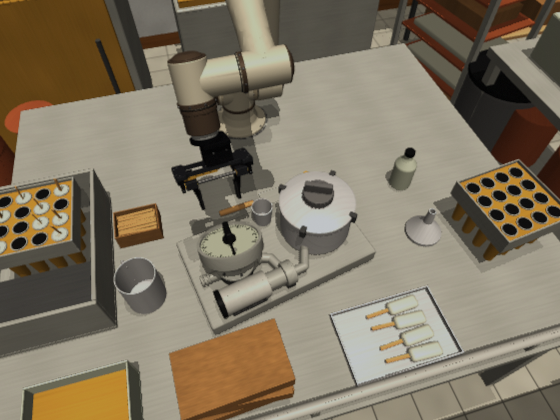

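The wrist view shows the hand tip at (284,122) on the first tick, beside the pin at (273,150). I'll check the angle with rays, then go to the cap.

```bash
cat >> fit.py <<'E'
def wray(u,v):
    s=r.observe();c=r.camera_info('wrist');H=c['hand_eye'];A=Ro.from_quat(s['eef_rot']).as_matrix()
    k=np.array([u-c['cx'],v-c['cy']]);rr=np.hypot(*k);th=rr/c['fx'];d=np.r_[k/rr*np.sin(th),np.cos(th)]
    return A@H[:3,3]+s['eef_pos'],A@H[:3,:3]@d
E
python3 - <<'E'
from fit import *
def on(u,v,h):
    o,d=wray(u,v);C=DC+NN*h;p=o+d*((C-o)@NN)/(d@NN)-C;return np.array([p@RT,p@UP])
a=on(284,122,.006);b=on(281.5,170,.044);c=on(274,258,.044);t=on(283.5,119,0)
print(a,b,c,t,'hand ang',np.arctan2(*a),'wing ang',np.arctan2(*(b-c)),'tip-wingctr',np.arctan2(*(a-(b+c)/2)),'tick',np.arctan2(*t))
E
```

```text
[-0.00104171  0.07140257] [-0.00098764  0.03584506] [-0.00112006 -0.03297587] [-0.001516    0.07404875] hand ang -0.014588244984354773 wing ang 0.0019240987919399513 tip-wingctr 0.00017346201702930954 tick -0.020470160363734273
```

The knob reads about 0.00 rad. Moving over to the cap.

Request:
play_rows --rows '[-1,0,1,4,-0.023,0.038,0.097,-1,0,2.5,3,-0.023,0.038,0.097,-1,0,3,0,-0.023,0.038,0.097,-1,0,3,0,-0.023,0.038,0.097,-1,0,3,0,-0.023,0.038,0.097,-1,0,3,0,-0.023,0.038,0.097,-1,0,3,0,-0.023,0.038,0.097,-1,0,3,0,-0.023,0.038,0.097,-1,0,3,0,-0.023,0.038,0.097,-1,0,2,0,-0.023,0.038,0.097]'

```text
time: 9.1
eef_pos: [0.5851, 0.1159, 0.3455]
eef_rot: [-0.577, -0.38, 0.613, -0.384]
ft_force: [0.3, 0.7, 0.7]
gripper_width: 0.0871
```

Run:
```python
from fit import *
go(np.array([.5925,.1065,.33]),capR(333.5))
```

```text
t 9.1 pos [0.5851 0.1159 0.3455] q [ 0.472  0.308  0.158  0.01  -1.47   2.24 ] w 0.0871
F [0.3  0.72 0.67] T [-0.105 -0.039  0.003]
shift cm [ 0.74 -0.94 -1.55] rotvec [ 0.03  -0.04  -0.033] target [0.5925 0.1065 0.33  ]
```

Request:
play_rows --rows '[-1,0.7,-0.9,-1,0.03,-0.04,-0.03,-1,0,0,0,0,0,0]'

```text
time: 9.3
eef_pos: [0.5932, 0.1115, 0.3289]
eef_rot: [-0.596, -0.376, 0.602, -0.374]
ft_force: [-0.2, -0.4, 1.1]
gripper_width: 0.0873
```

Run:
```python
from fit import *
im,d=r.grab_frame('wrist');cv2.imwrite('pics/w4.png',im)
go(np.array([.5925,.1065,.255]),capR(333.5))
s=r.observe();c=r.camera_info('wrist');H=c['hand_eye'];A=Ro.from_quat(s['eef_rot']).as_matrix()
def pr(X):
    p=A.T@(X-s['eef_pos']);q=H[:3,:3].T@(p-H[:3,3]);th=np.arctan2(np.hypot(*q[:2]),q[2]);k=q[:2]/np.hypot(*q[:2])*th*c['fx'];return (k+[c['cx'],c['cy']]).round(1)
a=np.radians(63.5)
for k in (-.038,.038): print(pr(np.array([.5925+k*np.cos(a),.1065+k*np.sin(a),.266])))
```

```text
t 9.35 pos [0.5934 0.112  0.3292] q [ 4.540e-01  3.060e-01  1.220e-01 -1.000e-03 -1.395e+00  2.236e+00] w 0.0872
F [ 0.21  0.87 -0.4 ] T [-0.086  0.016 -0.005]
shift cm [-0.09 -0.55 -7.42] rotvec [ 0.003 -0.008 -0.01 ] target [0.5925 0.1065 0.255 ]
[276.7 288.3]
[278.1 184.7]
```

View pics/w4.png

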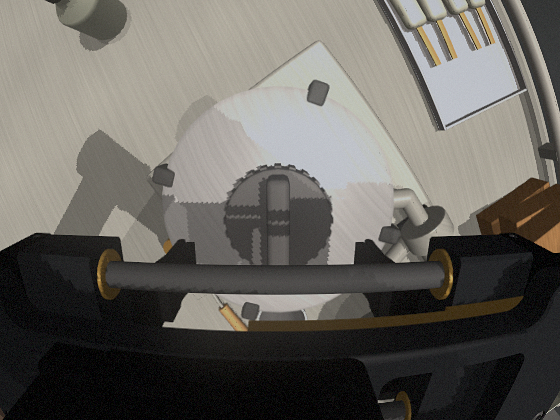

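The bar is at column 278 as predicted and parallel to the fingers. Its far end is at row 177 against 185 predicted, a few mm along the bar and harmless. Descending.

Request:
play_rows --rows '[-1,0,-0.5,-1.8,0,-0.01,-0.01,-1,0,0,-2,0,0,0,-1,0,0,-2,0,0,0,-1,0,0,-0.8,0,0,0,-1,0,0,0,0,0,0]'

```text
time: 9.85
eef_pos: [0.594, 0.1061, 0.26]
eef_rot: [-0.6, -0.37, 0.603, -0.374]
ft_force: [0.5, -0.7, 0.5]
gripper_width: 0.087
```

Run:
```python
from fit import *
go(np.array([.5925,.1065,.255]),capR(333.5))
```

```text
t 9.85 pos [0.594  0.1061 0.26  ] q [ 0.447  0.334 -0.011  0.005 -1.23   2.23 ] w 0.087
F [ 0.51 -0.71  0.52] T [-0.135  0.021  0.011]
shift cm [-0.15  0.04 -0.5 ] rotvec [ 0.006 -0.001  0.   ] target [0.5925 0.1065 0.255 ]
```

Request:
play_rows --rows '[1,-0.1,0,-0.4,0,0,0,1,0,0,0,0,0,0,1,0,0,0,0,0,0,1,0,0,0,0,0,0,1,0,0,0,0,0,0,1,0,0,0,0,0,0,1,0,0,0,0,0,0,1,0,0,0,0,0,0,1,0,0,0,0,0,0,1,0,0,0,0,0,0]'

```text
time: 10.85
eef_pos: [0.5936, 0.1069, 0.26]
eef_rot: [0.601, 0.37, -0.601, 0.374]
ft_force: [-6.7, 5.7, 5.0]
gripper_width: 0.0156
```

Request:
play_rows --rows '[1,0,0,0,0,0,0,1,0,0,0,0,0,0,1,0,0,0,0,0,0]' --force 35

```text
time: 11.15
eef_pos: [0.5935, 0.1071, 0.2601]
eef_rot: [0.601, 0.371, -0.601, 0.374]
ft_force: [-0.9, 0.8, 0.9]
gripper_width: 0.0154
```

Run:
```python
from fit import *
go(np.array([.5925,.1065,.255]),capR(333.5))
```

```text
t 11.15 pos [0.5935 0.1071 0.2601] q [ 0.449  0.331 -0.014  0.005 -1.224  2.229] w 0.0154
F [-0.93  0.77  0.91] T [0.021 0.255 0.099]
shift cm [-0.1  -0.06 -0.51] rotvec [ 0.004  0.003 -0.001] target [0.5925 0.1065 0.255 ]
```

Request:
play_rows --rows '[1,0,0,-0.02,0,0,-0.13,1,0,0,-0.02,0,0,-0.13,1,0,0,-0.02,0,0,-0.13,1,0,0,-0.02,0,0,-0.13,1,0,0,-0.02,0,0,-0.13]'

```text
time: 11.65
eef_pos: [0.5931, 0.1074, 0.2591]
eef_rot: [-0.69, -0.151, 0.691, -0.154]
ft_force: [-1.4, 0.8, 1.9]
gripper_width: 0.0156
```

```bash
cat >> fit.py <<'E'
def cst():
    s=r.observe();A=Ro.from_quat(s['eef_rot']).as_matrix();y=A[:,1];az=np.degrees(np.arctan2(y[1],y[0]))%360
    print('az',az,'turned rad',np.radians(333.5-az),'Tz',s['ft_torque'][2]);go(np.array([.5930,.1068,.258]),capR(az))
E
python3 -c "from fit import *;cst()"
```

```text
az 294.9497431697271 turned rad 0.6728289091776944 Tz 0.09788296963337632
t 11.65 pos [0.5931 0.1074 0.2591] q [ 0.449  0.333 -0.013  0.004 -1.227  1.556] w 0.0156
F [-1.42  0.8   1.85] T [0.062 0.388 0.098]
shift cm [-0.01 -0.06 -0.11] rotvec [ 0.004 -0.001  0.   ] target [0.593  0.1068 0.258 ]
```

Request:
play_rows --rows '[1,0,0,-0.02,0,0,-0.13,1,0,0,-0.02,0,0,-0.13,1,0,0,-0.02,0,0,-0.1]'

```text
time: 11.95
eef_pos: [0.5931, 0.1077, 0.2586]
eef_rot: [-0.706, -0.021, 0.708, -0.024]
ft_force: [-1.8, 0.2, 1.4]
gripper_width: 0.0169
```

```bash
python3 -c "from fit import *;cst()"
```

```text
az 273.63125649074556 turned rad 1.0449066932684743 Tz 1.0495212415677058
t 11.95 pos [0.5931 0.1077 0.2586] q [ 0.449  0.335 -0.012  0.002 -1.228  1.184] w 0.0169
F [-1.85  0.21  1.4 ] T [0.044 0.43  1.05 ]
shift cm [-0.01 -0.09 -0.06] rotvec [ 0.004 -0.003  0.   ] target [0.593  0.1068 0.258 ]
```

Torque is 1.05 N m against 0.1 friction, so it is on the stop. Hold briefly, release, rise and look.

Request:
play_rows --rows '[1,0,0,0,0,0,-0.02,1,0,0,0,0,0,0,-1,0,0,0,0,0,0,-1,0,0,0,0,0,0,-1,0,0,0,0,0,0,-1,0,0,0,0,0,0,-1,0,0,0,0,0,0,-1,0,0,0,0,0,0]'

```text
time: 12.75
eef_pos: [0.5935, 0.1072, 0.2582]
eef_rot: [-0.706, -0.015, 0.708, -0.017]
ft_force: [0.6, -0.5, -0.0]
gripper_width: 0.0569
```

Request:
play_rows --rows '[-1,0,0,0,0,0,0,-1,0,0,2,0,0,0,-1,0,0,2.5,0,0,0,-1,0,0,2.5,0,0,0,-1,0,0,0,0,0,0]'

```text
time: 13.25
eef_pos: [0.5927, 0.1067, 0.3293]
eef_rot: [-0.705, -0.014, 0.709, -0.018]
ft_force: [0.2, 1.4, -0.2]
gripper_width: 0.0858
```

Run:
```python
from fit import *
im,d=r.grab_frame('wrist');cv2.imwrite('pics/w5.png',im)
im,d=r.grab_frame('scene');cv2.imwrite('pics/s5.png',im)
cst()
v,u=np.mgrid[165:230,280:360];P=dep('scene',d,u.ravel(),v.ravel())
T=P[(P[:,2]>.254)&(P[:,2]<.275)&(np.hypot(P[:,0]-.593,P[:,1]-.107)<.05)];print('bar',cv2.minAreaRect((T[:,:2]*1000).astype(np.float32)),len(T),np.percentile(T[:,2],[50,95]))
```

```text
az 272.5361824274628 turned rad 1.0640193412259513 Tz -0.009878485272515213
t 13.35 pos [0.591  0.1066 0.3254] q [ 0.448  0.304  0.109  0.    -1.39   1.167] w 0.0865
F [ 0.79  0.03 -0.92] T [-0.105  0.158 -0.01 ]
shift cm [ 0.2   0.02 -6.74] rotvec [ 0.006 -0.013  0.   ] target [0.593  0.1068 0.258 ]
bar ((593.6873779296875, 108.2453842163086), (76.84980010986328, 16.76324462890625), 12.54299545288086) 163 [0.26418237 0.26751689]
```

View pics/w5.png

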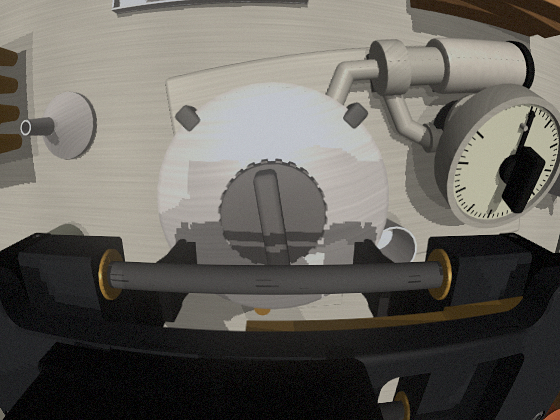

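View pics/s5.png

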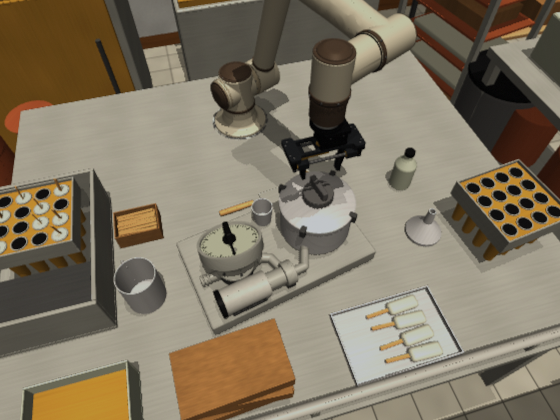

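The bar now lies at 12.5°, within about 1° of the filler's x axis at 11.4°. It has turned 0.89 rad and sunk about 1 mm, and the last 9° of tool turn slipped against the stop. I'll rise clear and make a final check that nothing else has shifted.

Request:
play_rows --rows '[-1,0,0,4,0,0,0,-1,-3,0,4,0,0,0,-1,-3,0,3,0,0,0,-1,-3,0,0,0,0,0,-1,0,0,0,0,0,0,-1,0,0,0,0,0,0]'

```text
time: 13.95
eef_pos: [0.4953, 0.106, 0.4278]
eef_rot: [-0.695, -0.011, 0.718, -0.019]
ft_force: [-0.3, -0.3, -0.8]
gripper_width: 0.0871
```

Run:
```python
from fit import *
im,d=r.grab_frame('scene');cv2.imwrite('pics/s6.png',im)
a=cv2.imread('pics/scene0.png')
for n,(x0,x1,y0,y1) in dict(cup=(250,273,198,228),funnel=(403,445,205,247),jug=(112,170,255,315),syrup=(387,420,145,193),sticks=(112,165,203,250),spatula=(215,250,198,218)).items():
    print(n,cv2.phaseCorrelate(cv2.cvtColor(a[y0:y1,x0:x1],6).astype(np.float32),cv2.cvtColor(im[y0:y1,x0:x1],6).astype(np.float32)),np.abs(a[y0:y1,x0:x1].astype(int)-im[y0:y1,x0:x1]).mean().round(1))
v,u=np.mgrid[165:230,280:360];P=dep('scene',d,u.ravel(),v.ravel())
T=P[(P[:,2]>.254)&(P[:,2]<.275)&(np.hypot(P[:,0]-.593,P[:,1]-.107)<.05)];print('bar',cv2.minAreaRect((T[:,:2]*1000).astype(np.float32)),len(T))
cv2.imwrite('pics/s6z.png',cv2.resize(im[165:325,175:375],None,fx=3.75,fy=3.75,interpolation=cv2.INTER_CUBIC))
print(r.observe()['eef_pos'],r.observe()['ft_force'],r.observe()['joint_velocities'].round(3))
```

```text
cup ((0.08441433060048276, 0.06550000445051651), 0.9409149050712585) 3.6
funnel ((0.4833873768864976, 0.46604297552310214), 1.0038280501189056) 3.6
jug ((-0.014669841739138434, 0.010058817467015757), 0.9873419587479697) 2.9
syrup ((-0.030948899192328128, -0.007592749887884054), 0.9835992037422128) 3.2
sticks ((0.06918312362003576, -0.1902582659029477), 0.9457496443510424) 5.8
spatula ((-0.07924906399124154, -0.029367038824766212), 1.0020805584887664) 3.6
bar ((594.0738525390625, 107.27821350097656), (76.69385528564453, 16.888347625732422), 11.576301574707031) 163
[0.49536769 0.10596826 0.42756868] [-0.29777555 -0.60201032 -0.33878355] [-0.009  0.025  0.015  0.005 -0.     0.001]
```

View pics/s6z.png

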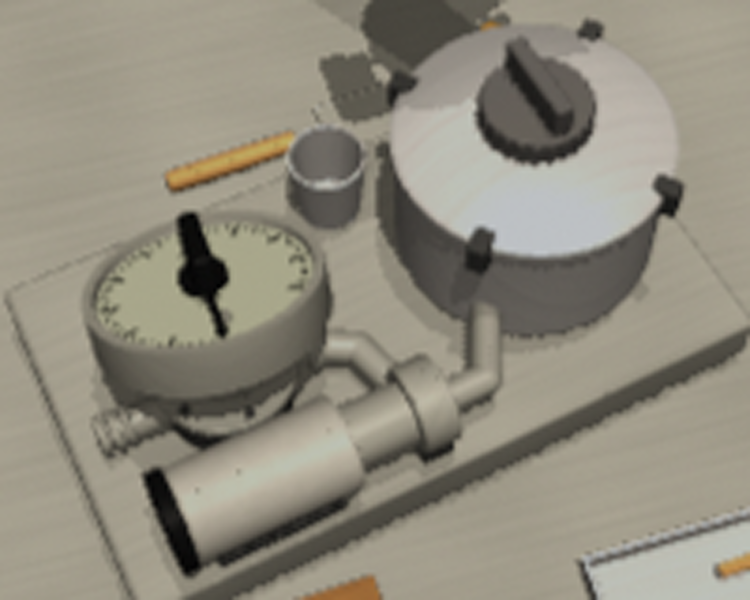

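The hand is beside the pin at (221,330). The bar lies at 11.6°, along the filler's x axis, and nothing else has moved.

```bash
python3 -c "
from plant import r
print(r.sign_off())"
```

```text
the job is handed in; nothing more can be done
None
```

The filler cap is screwed home and the batch meter's hand is back on its zero stop. I handed the job in at about 14 s, with the gripper open and well clear of everything.

- **Knob:** I gripped the wing and turned it about 2.61 rad anticlockwise until the stop pushed back with about 0.4 N m. Wrist-camera rays then put the hand at 0.00 to -0.015 rad, on the first tick beside the stop pin.
- **Cap:** I gripped the bar and turned it clockwise until the torque reached 1.05 N m, against friction of about 0.1 N m. The bar turned about 0.9 rad and sank about 1 mm. It now lies at 11.6°, in line with the filler's own axis at 11.4°. That it is home rests on the torque, because the bar's home direction is not given. The gripper turned about 0.15 rad further than the bar, which I take as slipping against the stop.
- **Surroundings:** Comparing the first and last scene pictures, the cup, funnel, jug, syrup, sticks and spatula shifted by less than 1 pixel. The funnel's 0.5 pixel reading is probably a matching artefact.
- **Checks that disagreed:** My first fit of the dial plane gave a 62° tilt, so I redid it robustly and got 24.7°. Before the cap grasp, the bar's end was about 8 pixels from where I predicted along the bar, which did no harm.

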